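Fit the tight pivot pin into the turning jig

ROBOT

A 7-joint arm with a two-finger parallel gripper is mounted at the origin on a cart in front of the work surface, level with it; the furniture and walls round the work are solid. World frame = base frame: x ahead of the robot, y to its left, z up, the work surface at z = 0. Lengths are in m, angles in rad, forces in N, time in s.
With the tool pointing down it reaches from about 0.425 to 0.875 m from the base axis. Payload 4.7 kg.
Tool frame: the origin (TCP) lies on the centre line of the jaws, within the pads' length; the fingertips stand 8 mm ahead of it and the grasp point (between the pads) lies 11 mm behind it; z points along the fingers, y is the direction in which the jaws open and shut (so a half turn about z gives the same grasp; the last joint's range is limited). The gripper opens to 87 mm and grips with 3 to 60 N. Pads are 19 mm wide; open, the fingers measure 117 mm over their backs; the gripper's body (75 mm by 190 mm) begins 51 mm behind the grasp point.
Start: joints at [1.118, 0.321, -0.07, 1.45, 0.023, 1.371, -0.057], TCP at [0.293, -0.58, 0.231] pointing down, gripper open.
Joint ranges: [-2.86, 2.86], [-0.3, 2.09], [-1.38, 1.24], [0.06, 2.45], [-1.56, 4.7], [0.09, 2.05], [-2.69, 2.69]. Speed limits (rad/s): [2.57, 2.57, 3.14, 3.14, 3.14, 3.14, 3.14].

INTERFACE

Orientations are given as a rotation vector (axis times angle).
In Python, from bench import status, optics, order gives the robot as it stands.
- The arm moves only by the tool step_arm, never from a script. Its argument "rows" is a list of rows, each a list of 3 entries, a list of its own where there are three numbers: the turn, a rotation vector about the tool's x, y, z in degrees, then the shift along the tool's x, y, z in mm, then the finger opening in mm, from 0 to 87. A call has 1 to 12 rows; each row shifts and turns the pose as measured when the row begins, along the tool's axes as they then stand; what a row does not reach is not made up. A row lasts 1/12 s, in which the tool goes at most 41.7 mm and 7.16 degrees, less where a joint would pass 70% of its speed; a pose out of reach is approached as far as the arm can. A call is refused whole if a number of a shift passes 41.7 or a number of a turn 7.16, either way. A call with a gripper value outside its range is refused whole. The fingers move at their own pace and stop on an object; "grip_force" is the grip in N (left out, the last holds). Time passes only in rows, so rows that do not move let the fingers close. It gives the time, the measured TCP pose, the force and the opening at its end, in the units of the state.
- status.get_state(): the state, without advancing time (a new reading comes with each control period).
- optics.get_image(name): name is "side" or "top" or "wrist"; returns a dict with "frame" (384x512x3 uint8, red, green, blue), "range_z" (384x512 float32, m along the optical axis (not along the pixel's ray), 0 where there is no reading), "K" (3x3 intrinsics, pixels), "R" (3x3) and "t" (3): a world point X has camera coordinates R X + t. Camera axes: x right, y down, z forward; pixel columns grow to the right and rows downward; lengths in m; the calibration is good to about 2 mm. A picture is of the moment at which its call begins.
- order.close_job(): hands the job in, once; it reports no verdict.
The state is a dict: "time": time; "joint_positions": joint angles; "qd": joint speeds; "joint_torque": joint torques, N m; "position": TCP position; "tool_rot": TCP orientation; "ft_force": force on the tool from outside, world axes, zero at the start; "torque": the same for the moment, N m; "grip_width": opening from 0.0 (shut) to 1.0 (fully open).
Only numpy, scipy, OpenCV 4.12 (cv2) and the standard library are available. Lean on these libraries where they do the work, as an engineer would, in place of code of your own. Each camera call takes 0.05 s, during which the arm holds its last target.

TASK

Take the thick steel pivot pin out of the wooden stand and fit it in the brass-ringed bore of the jig's metal block. It is a tight fit and the block is not quite centred on its board, so feel for the bore: lean it clearly (about 15 degrees) and set the low edge of its foot into the bore mouth first, then straighten it and press it down against the spring catch, keeping hold until its collar rests flat on the block; then let go. Leave the slim brass pin and everything else on the table where they are.

Things in the scene. Friction and masses are not known exactly. Their poses are not given: they have to be found in the camera images.
- pivot_pin: Thick steel pin, loose, about 0.25 kg, upright in one of the stand's two holes. Origin: centre of its foot; z up along the pin, round about z. Plain shank 24 mm diameter from z 0 to 45 mm, foot sharp-edged; collar 34 mm diameter, z 45 to 51 mm; ribbed dark grip 22 mm diameter, z 51 to 98 mm (hold it here). In the stand its collar rests on the stand's top: foot 5 mm above the table.
- pivot_pin_foot (a point): Centre of the foot of the pivot pin, same point as the pin's origin.
- block_top (a point): Point above the middle of the jig's board, at the height of the block's flat top (62 mm above the table); axes as the board's. The bore's mouth lies in that top near this point, but its centre is NOT given: the block was bolted on by hand, up to 5 mm off in x and up to 5 mm off in y, and square to the board within 3 degrees. Find the bore by eye or by touch.
- board: Plywood board of the turning jig, fixed to the table, 170 (x) x 120 (y) x 12 mm, origin under its middle. On it an aluminium block 80 x 80 x 50 mm, top at 62 mm, with the upright bore in the block's middle, a thin brass ring round it: round, 25 mm diameter, sharp-edged, 47 mm deep, so the 45 mm shank goes in until the collar rests on the block.
- catch (a point): Point at the spring-catch face of the block (within 5 mm): a small black knob sticks out 18 mm from its +x face, 30 mm below the top. Behind it a spring-loaded ball stands 1.5 mm into the bore. Once the foot is about 27 mm deep the pin must be pressed down with some 8 to 15 N; the ball's grip then keeps the pin from falling home by itself.
- stand: Light wooden pin stand, fixed to the table, 70 (x) x 130 (y) x 50 mm high, origin under its centre. Two loose holes (31 mm wide, 47 mm deep) at y = -30 and +30 mm hold the two pins, either way round.
- slim_pin: Slim brass pin with a copper-coloured grip in the other hole of the stand: shank 16 mm, collar 34 mm, grip 18 mm diameter, same heights as the pivot pin. Not wanted: it stays in the stand.
- slip_beaker: Loose pale beaker, 71 mm wide, 93 mm high, bystander. Origin under its centre.
- tape_roll: Loose roll of masking tape lying flat, 99 mm wide, 25 mm high, bystander. Origin under its centre.
- surform: Loose rasp with a red handle, 149 x 92 x 28 mm, bystander. Origin under its centre.
Not all that is in view belongs to the job. Leave any blue look-alike of the pivot_pin alone.

How it is judged:
By the outcome, as a careful person would: the job done as asked, in the order asked, and still so for the second after the job is handed in, with the robot touching nothing.
It also fails if it takes over 64 s, if anything falls off the work surface, if the arm or the gripper's body presses on something with over 40 N, if the wrist force passes 120 N, or if a joint passes its speed limit or range.

## Working session

There is one attempt and no reset: what is moved stays moved. The work goes in short steps, Python scripts to look and compute and a tool call to move; the robot and the scene stay as the last step left them, time stands still between calls to the robot, and variables do not carry over. Pictures are saved under pics/ and viewed, and the job is handed in when it is done.

Besides the shell and the picture viewer there is one more tool, called after "Request:" as a command line: name --argument value ..., lists and objects as JSON in quotes. step_arm: Moves the arm, as the interface text tells. Its arguments: {"type":"object","properties":{"rows":{"type":"array"},"grip_force":{"type":"number"}},"required":["rows"]}

```bash
ls; mkdir -p pics
python3 - <<'E'
from bench import status, optics, order
import cv2, numpy as np
s=status.get_state(); print({k:np.round(v,3).tolist() for k,v in s.items()})
for n in ["side","top","wrist"]:
    d=optics.get_image(n)
    cv2.imwrite(f"pics/{n}0.png",d["frame"][:,:,::-1])
    np.savez(f"{n}0.npz",**d)
    print(n,d["K"].round(1).tolist(),d["R"].round(3).tolist(),d["t"].round(3).tolist())
print(status.get_state()["time"])
E
```

```text
pics
{'time': 0.0, 'joint_positions': [1.118, 0.322, -0.07, 1.452, 0.023, 1.371, -0.057], 'qd': [-0.002, -0.001, 0.0, -0.001, -0.0, -0.0, -0.002], 'joint_torque': [-0.0, -49.129, -0.404, -31.253, -0.064, 0.043, 0.0], 'position': [0.292, -0.58, 0.229], 'tool_rot': [-3.055, -0.726, 0.001], 'ft_force': [0.206, -1.356, -0.016], 'torque': [-0.004, 0.001, -0.05], 'grip_width': 1.001}
side [[391.2, 0.0, 256.1], [0.0, 391.2, 184.8], [0.0, 0.0, 1.0]] [[0.956, -0.292, -0.0], [-0.18, -0.588, -0.789], [0.23, 0.754, -0.615]] [-0.591, 0.245, 0.964]
top [[436.9, 0.0, 253.4], [0.0, 436.9, 198.7], [0.0, 0.0, 1.0]] [[-0.037, -0.999, -0.0], [-0.977, 0.036, -0.212], [0.212, -0.007, -0.977]] [0.156, 0.646, 1.32]
wrist [[272.5, 0.0, 250.8], [0.0, 272.5, 188.7], [0.0, 0.0, 1.0]] [[0.45, -0.893, -0.002], [-0.864, -0.437, 0.25], [-0.224, -0.111, -0.968]] [-0.65, -0.031, 0.39]
0.15
```

View pics/top0.png

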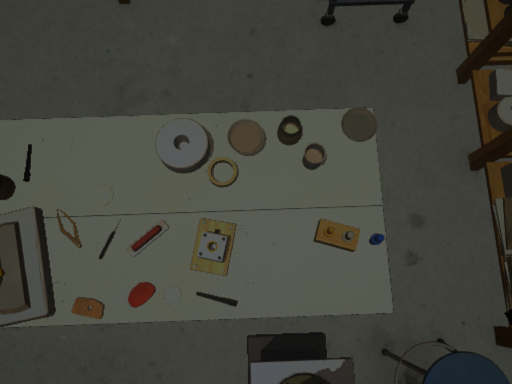

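View pics/side0.png

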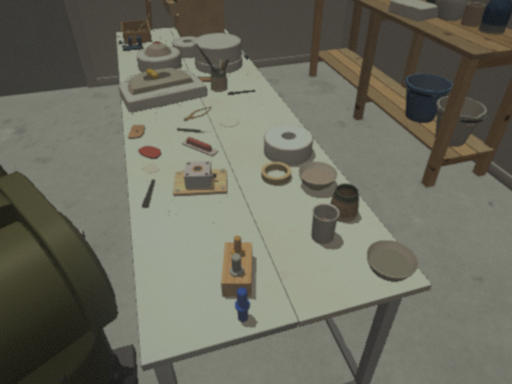

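View pics/wrist0.png

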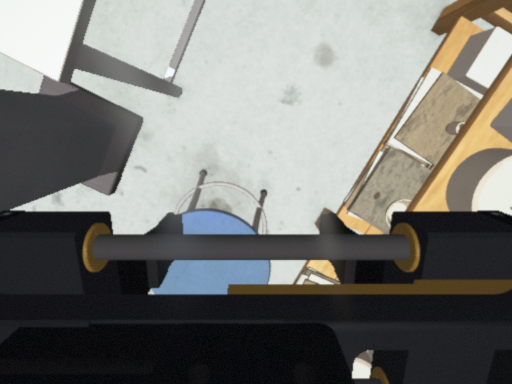

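The top view shows the jig (block around (213,246)) and the stand (338,235), with a blue look-alike at (377,239). The side view shows the stand at (237,268), with a copper grip at (238,243) and a grey grip at (237,265). Next I measure them.

```bash
cat > h.py <<'E'
import numpy as np, cv2
def ray(d,u,v):
    K,R,t=d["K"],d["R"],d["t"]; c=-R.T@t
    return c, R.T@np.linalg.inv(K)@np.array([u,v,1.0])
def plane(d,u,v,z):
    c,r=ray(d,u,v); return c+r*(z-c[2])/r[2]
def cloud(d):
    h,w=d["range_z"].shape; v,u=np.mgrid[:h,:w]
    Z=d["range_z"]; P=np.stack([u,v,np.ones_like(u)],-1)@np.linalg.inv(d["K"]).T*Z[...,None]
    return (P-d["t"])@d["R"]
def proj(d,X):
    p=d["K"]@(d["R"]@np.asarray(X)+d["t"]); return p[:2]/p[2]
E
python3 - <<'E'
from h import *
t=dict(np.load("top0.npz")); s=dict(np.load("side0.npz"))
C=cloud(t); 
a=t["frame"][200:290,180:390,::-1]; cv2.imwrite("pics/topz.png",cv2.resize(np.clip(a*1.5,0,255).astype(np.uint8),None,fx=3.8,fy=3.8,interpolation=cv2.INTER_CUBIC))
a=s["frame"][150:330,140:300,::-1]; cv2.imwrite("pics/sidez.png",cv2.resize(a,None,fx=3.3,fy=3.3,interpolation=cv2.INTER_CUBIC))
for n,u,v in [("bore",213,246),("g1",330,231),("g2",349,236),("stand",338,245)]:
    print(n,C[v,u].round(3),plane(t,u,v,0.06).round(3))
# hsv board/stand masks
hsv=cv2.cvtColor(t["frame"],cv2.COLOR_RGB2HSV)
m=cv2.inRange(hsv,(10,70,60),(30,255,255)); 
cs,_=cv2.findContours(m,cv2.RETR_EXTERNAL,cv2.CHAIN_APPROX_NONE)
for c in cs:
    if cv2.contourArea(c)>300: print(cv2.minAreaRect(c), cv2.contourArea(c))
E
```

```text
bore [0.511 0.267 0.015] [0.506 0.263 0.06 ]
g1 [ 0.535 -0.099  0.1  ] [ 0.54  -0.106  0.06 ]
g2 [ 0.517 -0.155  0.104] [ 0.522 -0.164  0.06 ]
stand [ 0.496 -0.13   0.046] [ 0.495 -0.128  0.06 ]
((87.32941436767578, 307.01763916015625), (30.153337478637695, 18.11369514465332), 12.52880859375) 456.5
((337.7461242675781, 233.93077087402344), (42.098777770996094, 22.10186004638672), 15.255120277404785) 852.5
((212.5811309814453, 246.23394775390625), (37.10342788696289, 52.82938003540039), 10.619654655456543) 1816.0
((499.0, 182.5), (43.0, 24.0), 90.0) 447.5
((221.6000213623047, 170.80001831054688), (28.621667861938477, 28.621667861938477), 26.56505012512207) 632.0
((246.5, 136.5), (33.0, 33.0), 90.0) 826.0
((487.7385559082031, 105.40769958496094), (73.9247055053711, 21.4580078125), 82.87498474121094) 825.5
((498.0946044921875, 12.567567825317383), (28.441024780273438, 18.08388900756836), 80.53767395019531) 301.0
```

View pics/topz.png

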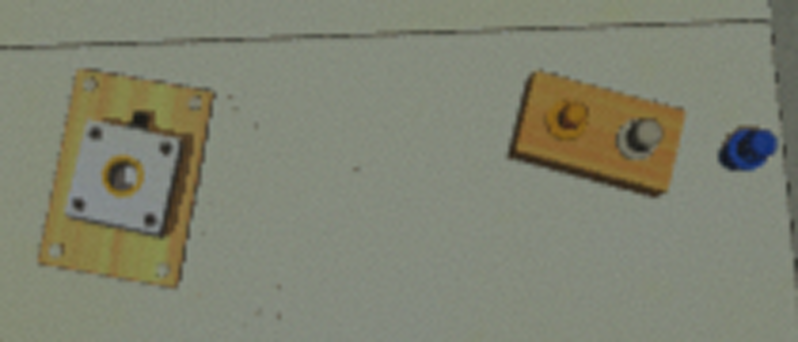

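View pics/sidez.png

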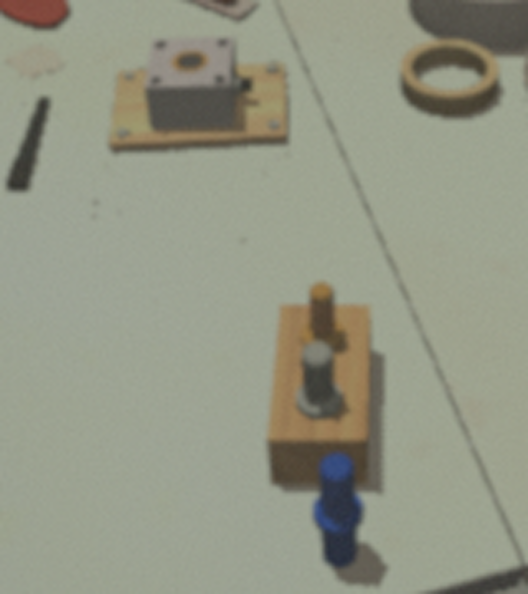

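Run:
```python
from h import *
from scipy.spatial.transform import Rotation as Ro
t=dict(np.load("top0.npz")); s=dict(np.load("side0.npz")); w=dict(np.load("wrist0.npz"))
T=Ro.from_rotvec([-3.055,-.726,.001]).as_matrix(); p=np.array([.292,-.58,.229])
c=-w["R"].T@w["t"]; print("cam in tool",(T.T@(c-p)).round(3)," axes in tool\n",(T.T@w["R"].T).round(3))
# grips in side view: pivot tip top ~ (140+317/3.3,150+352/3.3), brass (140+321/3.3,150+290/3.3)
for n,us,ut in [("pivot top",(140+317/3.3,150+353/3.3),(180+649/3.8,200+131/3.8)),("slim top",(140+321/3.3,150+290/3.3),(180+575/3.8,200+112/3.8)),("ring",(140+190/3.3,150+62/3.3),(180+123/3.8,200+177/3.8)),("blue top",(140+337/3.3,150+466/3.3),(180+763/3.8,200+140/3.8))]:
    c1,r1=ray(s,*us);c2,r2=ray(t,*ut)
    A=np.stack([r1,-r2],1);k=np.linalg.lstsq(A,c2-c1,rcond=None)[0]
    print(n,(c1+r1*k[0]).round(4),(c2+r2*k[1]).round(4))
print("ring on 62: top",plane(t,180+123/3.8,200+177/3.8,.062).round(4),"side",plane(s,140+190/3.3,150+62/3.3,.062).round(4))
print("pivot top on 103:",plane(t,180+649/3.8,200+131/3.8,.103).round(4),plane(s,140+317/3.3,150+353/3.3,.103).round(4))
print("pivot collar on 56:",plane(t,180+639/3.8,200+140/3.8,.056).round(4))
# block corners in top (zoomed px)
B=[plane(t,180+u/3.8,200+v/3.8,.062) for u,v in [(85,121),(182,137),(164,236),(66,217)]]
for i in range(4): d=B[(i+1)%4]-B[i]; print("blk",B[i].round(3),np.hypot(*d[:2]).round(4),np.degrees(np.arctan2(d[1],d[0])).round(1))
B=[plane(t,180+u/3.8,200+v/3.8,.012) for u,v in [(80,69),(214,92),(178,288),(39,264)]]
for i in range(4): d=B[(i+1)%4]-B[i]; print("brd",B[i].round(3),np.hypot(*d[:2]).round(4),np.degrees(np.arctan2(d[1],d[0])).round(1))
print(np.mean(B,0))
B=[plane(t,180+u/3.8,200+v/3.8,.050) for u,v in [(537,71),(684,108),(662,193),(515,154)]]
for i in range(4): d=B[(i+1)%4]-B[i]; print("std",B[i].round(3),np.hypot(*d[:2]).round(4),np.degrees(np.arctan2(d[1],d[0])).round(1))
print(np.mean(B,0))
```

```text
cam in tool [ 0.068  0.001 -0.155]  axes in tool
 [[ 0.001 -0.968 -0.249]
 [ 1.     0.001 -0.   ]
 [ 0.    -0.249  0.968]]
pivot top [ 0.5211 -0.1608  0.1019] [ 0.5214 -0.1608  0.102 ]
slim top [ 0.5393 -0.1027  0.1018] [ 0.539  -0.1027  0.1018]
ring [0.5051 0.2651 0.0628] [0.5044 0.2651 0.0627]
blue top [ 0.5102 -0.2529  0.097 ] [ 0.5114 -0.2529  0.0972]
ring on 62: top [0.5045 0.2651 0.062 ] side [0.5052 0.2662 0.062 ]
pivot top on 103: [ 0.5213 -0.1606  0.103 ] [ 0.5209 -0.1617  0.103 ]
pivot collar on 56: [ 0.52   -0.1624  0.056 ]
blk [0.552 0.296 0.062] 0.0815 -101.5
blk [0.536 0.216 0.062] 0.0823 168.3
blk [0.455 0.233 0.062] 0.0818 77.0
blk [0.474 0.312 0.062] 0.0802 -11.9
brd [0.605 0.305 0.012] 0.1176 -101.9
brd [0.58  0.19  0.012] 0.1688 168.0
brd [0.415 0.225 0.012] 0.119 78.2
brd [0.439 0.342 0.012] 0.1692 -12.4
[0.50972952 0.26550132 0.012     ]
std [ 0.582 -0.083  0.05 ] 0.1259 -106.5
std [ 0.546 -0.204  0.05 ] 0.0742 160.7
std [ 0.476 -0.179  0.05 ] 0.1249 72.9
std [ 0.513 -0.06   0.05 ] 0.0729 -18.5
[ 0.52921762 -0.13134402  0.05      ]
```

```bash
cat > plan.py <<'E'
from h import *
from scipy.spatial.transform import Rotation as Ro
from bench import status
def tool_down(ydeg):
    a=np.radians(ydeg); y=np.array([np.cos(a),np.sin(a),0]); z=np.array([0,0,-1.]); x=np.cross(y,z)
    return np.stack([x,y,z],1)
def cur():
    s=status.get_state(); return np.array(s["position"]),Ro.from_rotvec(s["tool_rot"]).as_matrix(),s
def plan(p1,R1,n,opening,dm=0):
    p,R,s=cur(); rv=Ro.from_matrix(R.T@R1).as_rotvec(degrees=True)
    print("dist mm",np.linalg.norm(p1-p)*1e3,"rot deg",rv.round(2))
    rows=[]
    for i in range(n):
        tr=(rv/n).round(1); 
        sh=(R.T@((p1-p)/(n-i))*1e3).round(dm); 
        rows.append([tr.tolist(),sh.tolist(),opening]); p=p+R@sh*1e-3; R=R@Ro.from_rotvec(tr,degrees=True).as_matrix()
    print("[" + ",".join(str(r).replace(' ','') for r in rows)+"]"); print("end",p.round(4))
def show():
    p,R,s=cur(); print("t",round(s["time"],2),"p",p.round(4),"y heading",np.degrees(np.arctan2(R[1,1],R[0,1])).round(2),"z",R[:,2].round(4),"F",np.round(s["ft_force"],2),"M",np.round(s["torque"],2),"g",round(float(s["grip_width"])*87,2),"q",np.round(s["joint_positions"],2))
E
python3 - <<'E'
from plan import *
show(); plan(np.array([.521,-.161,.19]),tool_down(-17.5),14,60)
E
```

```text
t 0.15 p [ 0.2923 -0.5801  0.2297] y heading -63.25 z [-7.0e-04  1.2e-03 -1.0e+00] F [-0.78  0.02  0.31] M [-0.03  0.01 -0.01] g 86.91 q [ 1.12  0.32 -0.07  1.45  0.02  1.37 -0.06]
dist mm 479.1231339307965 rot deg [-8.000e-02 -3.000e-02 -4.575e+01]
[[[-0.0,-0.0,-3.3],[28.0,-19.0,3.0],60],[[-0.0,-0.0,-3.3],[29.0,-18.0,3.0],60],[[-0.0,-0.0,-3.3],[30.0,-16.0,3.0],60],[[-0.0,-0.0,-3.3],[31.0,-14.0,3.0],60],[[-0.0,-0.0,-3.3],[32.0,-12.0,3.0],60],[[-0.0,-0.0,-3.3],[32.0,-11.0,3.0],60],[[-0.0,-0.0,-3.3],[33.0,-9.0,3.0],60],[[-0.0,-0.0,-3.3],[33.0,-7.0,3.0],60],[[-0.0,-0.0,-3.3],[34.0,-5.0,3.0],60],[[-0.0,-0.0,-3.3],[34.0,-3.0,3.0],60],[[-0.0,-0.0,-3.3],[34.0,-1.0,3.0],60],[[-0.0,-0.0,-3.3],[34.0,1.0,2.0],60],[[-0.0,-0.0,-3.3],[34.0,3.0,3.0],60],[[-0.0,-0.0,-3.3],[34.0,5.0,2.0],60]]
end [ 0.5204 -0.1613  0.1901]
```

Request:
step_arm --rows '[[[0, 0, -3.3], [28, -19, 3], 60], [[0, 0, -3.3], [29, -18, 3], 60], [[0, 0, -3.3], [30, -16, 3], 60], [[0, 0, -3.3], [31, -14, 3], 60], [[0, 0, -3.3], [32, -12, 3], 60], [[0, 0, -3.3], [32, -11, 3], 60], [[0, 0, -3.3], [33, -9, 3], 60], [[0, 0, -3.3], [33, -7, 3], 60], [[0, 0, -3.3], [34, -5, 3], 60], [[0, 0, -3.3], [34, -3, 3], 60], [[0, 0, -3.3], [34, -1, 3], 60], [[0, 0, -3.3], [34, 1, 2], 60]]'

```text
time: 1.15
position: [0.4831, -0.2131, 0.1873]
tool_rot: [-2.616, -1.733, 0.013]
ft_force: [0.8, -0.2, 0.2]
grip_width: 0.691
```

Run:
```python
from plan import *
show(); plan(np.array([.521,-.161,.17]),tool_down(-17.5),10,60)
```

```text
t 1.15 p [ 0.4831 -0.2131  0.1873] y heading -22.94 z [-0.0088 -0.0015 -1.    ] F [ 0.81 -0.19  0.16] M [ 0.03 -0.13 -0.06] g 60.16 q [ 0.75  0.12 -0.41  1.79  0.05  1.25 -0.08]
dist mm 66.75192465181243 rot deg [-0.45  0.25 -5.44]
[[[-0.0,0.0,-0.5],[6.0,1.0,2.0],60],[[-0.0,0.0,-0.5],[6.0,2.0,2.0],60],[[-0.0,0.0,-0.5],[6.0,2.0,2.0],60],[[-0.0,0.0,-0.5],[6.0,2.0,2.0],60],[[-0.0,0.0,-0.5],[6.0,2.0,1.0],60],[[-0.0,0.0,-0.5],[6.0,2.0,2.0],60],[[-0.0,0.0,-0.5],[7.0,1.0,1.0],60],[[-0.0,0.0,-0.5],[6.0,2.0,2.0],60],[[-0.0,0.0,-0.5],[7.0,2.0,1.0],60],[[-0.0,0.0,-0.5],[6.0,1.0,2.0],60]]
end [ 0.5207 -0.1612  0.1699]
```

Request:
step_arm --rows '[[[0, 0, -1.2], [16, 4, 4], 60], [[0, 0, -1.2], [16, 4, 4], 60], [[-0.2, 0.1, -1.2], [16, 4, 4], 60], [[-0.2, 0.1, -1.2], [15, 4, 4], 60], [[0, 0, 0], [0, 0, 0], 60]]'

```text
time: 1.57
position: [0.525, -0.149, 0.1688]
tool_rot: [-2.526, -1.863, -0.002]
ft_force: [0.2, 0.0, -0.2]
grip_width: 0.689
```

Run:
```python
from plan import *
from bench import optics
show(); 
d=optics.get_image("wrist"); np.savez("w1.npz",**d); cv2.imwrite("pics/w1.png",d["frame"][:,:,::-1])
plan(np.array([.521,-.161,.17]),tool_down(-17.5),2,60)
```

```text
t 1.57 p [ 0.525  -0.149   0.1688] y heading -17.18 z [-3.0e-04  2.6e-03 -1.0e+00] F [ 0.22  0.02 -0.23] M [ 0.11 -0.09  0.02] g 59.97 q [ 0.66  0.17 -0.48  1.78  0.08  1.21 -0.14]
dist mm 10.517191269145602 rot deg [-0.08 -0.05  0.18]
[[[-0.0,-0.0,0.1],[-5.0,-0.0,-1.0],60],[[-0.0,-0.0,0.1],[-5.0,-0.0,-0.0],60]]
end [ 0.5212 -0.1606  0.17  ]
```

View pics/w1.png

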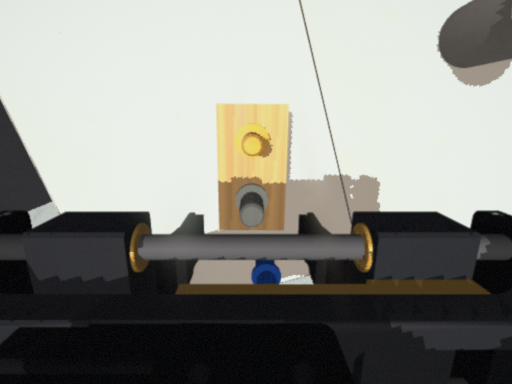

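The wrist view shows the pivot pin upright between the fingers, with its grip top near (252,215) and the slim pin at (252,145).

Run:
```python
from plan import *
w=dict(np.load("w1.npz"))
print(plane(w,252,215,.103).round(4)); 
a=w["frame"][120:290,190:320,::-1]; cv2.imwrite("pics/w1z.png",cv2.resize(a,None,fx=3.5,fy=3.5,interpolation=cv2.INTER_CUBIC))
for X in [(.521,-.161,.103),(.521,-.161,.056),(.539,-.103,.103)]: print(proj(w,X))
```

```text
[ 0.5225 -0.1611  0.103 ]
[250.24683352 215.40456728]
[250.37444222 199.6778435 ]
[250.31820728 143.67327884]
```

View pics/w1z.png

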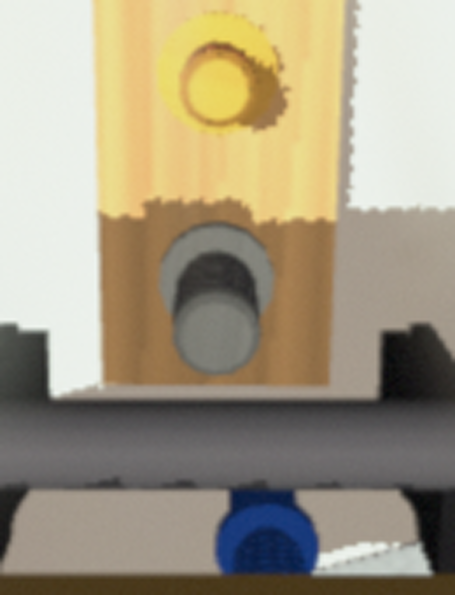

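Request:
step_arm --rows '[[[0, 0, 0], [-7, 0, 2], 60], [[0, 0, 0], [-5, 0, 8], 60], [[0, 0, 0], [0, 0, 10], 60], [[0, 0, 0], [0, 0, 10], 60], [[0, 0, 0], [0, 0, 10], 60], [[0, 0, 0], [0, 0, 0], 60]]'

```text
time: 2.12
position: [0.5169, -0.1722, 0.1244]
tool_rot: [-2.542, -1.845, 0.007]
ft_force: [-0.3, -0.1, -0.9]
grip_width: 0.687
```

Run:
```python
from plan import *
show(); plan(np.array([.5217,-.161,.071]),tool_down(-17.5),5,60)
```

```text
t 2.12 p [ 0.5169 -0.1722  0.1244] y heading -18.06 z [-0.0036 -0.0022 -1.    ] F [-0.34 -0.08 -0.94] M [-0.07 -0.07  0.  ] g 59.77 q [ 0.68  0.21 -0.46  1.83  0.1   1.13 -0.13]
dist mm 54.7475061670129 rot deg [-0.16  0.19 -0.56]
[[[-0.0,0.0,-0.1],[2.0,0.0,11.0],60],[[-0.0,0.0,-0.1],[3.0,0.0,11.0],60],[[-0.0,0.0,-0.1],[2.0,0.0,10.0],60],[[-0.0,0.0,-0.1],[3.0,1.0,11.0],60],[[-0.0,0.0,-0.1],[2.0,0.0,10.0],60]]
end [ 0.5213 -0.1612  0.0713]
```

Request:
step_arm --rows '[[[0, 0, -0.4], [8, 0, 0], 60], [[0, 0, 0], [0, 0, 0], 60]]'

```text
time: 2.28
position: [0.5184, -0.1644, 0.1228]
tool_rot: [-2.535, -1.851, 0.008]
ft_force: [-0.4, -0.1, 0.0]
grip_width: 0.689
```

Request:
step_arm --rows '[[[0, 0, 0], [0, 0, 0], 60]]'

```text
time: 2.37
position: [0.5186, -0.1641, 0.1229]
tool_rot: [-2.535, -1.852, 0.009]
ft_force: [-0.4, -0.3, 1.2]
grip_width: 0.692
```

Run:
```python
from plan import *
show(); plan(np.array([.5217,-.161,.071]),tool_down(-17.5),5,60)
```

```text
t 2.37 p [ 0.5186 -0.1641  0.1229] y heading -17.69 z [-0.0059 -0.0011 -1.    ] F [-0.4  -0.31  1.19] M [-0.06 -0.04  0.03] g 60.19 q [ 0.67  0.21 -0.46  1.83  0.11  1.13 -0.14]
dist mm 52.09474540293987 rot deg [-0.3   0.16 -0.19]
[[[-0.1,0.0,-0.0],[1.0,0.0,10.0],60],[[-0.1,0.0,-0.0],[1.0,1.0,10.0],60],[[-0.1,0.0,-0.0],[1.0,0.0,11.0],60],[[-0.1,0.0,-0.0],[1.0,1.0,10.0],60],[[-0.1,0.0,-0.0],[0.0,0.0,11.0],60]]
end [ 0.5216 -0.1611  0.0709]
```

Request:
step_arm --rows '[[[-0.3, 0.2, 0], [4, 1, 10], 60], [[0, 0, 0], [0, 0, 10], 60], [[0, 0, 0], [0, 0, 8], 60], [[0, 0, 0], [0, 0, 0], 60], [[0, 0, 0], [0, 0, 0], 60]]'

```text
time: 2.78
position: [0.5227, -0.1597, 0.0953]
tool_rot: [2.532, 1.855, 0.004]
ft_force: [-0.3, -0.4, 0.3]
grip_width: 0.689
```

Run:
```python
from plan import *
show(); plan(np.array([.5217,-.161,.071]),tool_down(-17.5),2,60)
```

```text
t 2.78 p [ 0.5227 -0.1597  0.0953] y heading -17.54 z [ 3.8e-03 -7.0e-04 -1.0e+00] F [-0.25 -0.35  0.26] M [-0.03 -0.08 -0.02] g 59.99 q [ 0.66  0.24 -0.46  1.86  0.12  1.07 -0.15]
dist mm 24.324700360916406 rot deg [ 0.22 -0.03 -0.04]
[[[0.1,-0.0,-0.0],[-1.0,-0.0,12.0],60],[[0.1,-0.0,-0.0],[-1.0,-1.0,12.0],60]]
end [ 0.5213 -0.1613  0.0713]
```

Request:
step_arm --rows '[[[0.2, 0, 0], [-1.5, 0, 12], 60], [[0, 0, 0], [0, 0, 12], 60], [[0, 0, 0], [0, 0, 0], 60], [[0, 0, 0], [0, 0, 0], 60]]'

```text
time: 3.12
position: [0.5226, -0.1618, 0.0692]
tool_rot: [2.534, 1.856, 0.001]
ft_force: [0.9, -0.0, 0.1]
grip_width: 0.69
```

Run:
```python
from plan import *
show(); plan(np.array([.5217,-.161,.071]),tool_down(-17.5),1,60)
```

```text
t 3.12 p [ 0.5226 -0.1618  0.0692] y heading -17.57 z [ 7.e-04 -1.e-04 -1.e+00] F [ 0.93 -0.    0.06] M [-0.01 -0.07  0.03] g 60.0 q [ 0.65  0.28 -0.46  1.88  0.14  1.02 -0.17]
dist mm 2.1274175307645047 rot deg [ 0.04 -0.   -0.07]
[[[0.0,-0.0,-0.1],[1.0,-1.0,-2.0],60]]
end [ 0.5219 -0.1606  0.0712]
```

Request:
step_arm --rows '[[[0, 0, 0], [0.5, -0.5, -1.5], 40], [[0, 0, 0], [0, 0, 0], 25], [[0, 0, 0], [0, 0, 0], 15], [[0, 0, 0], [0, 0, 0], 15], [[0, 0, 0], [0, 0, 0], 15], [[0, 0, 0], [0, 0, 0], 15], [[0, 0, 0], [0, 0, 0], 15]]' --grip_force 55

```text
time: 3.7
position: [0.5225, -0.1613, 0.0717]
tool_rot: [2.534, 1.855, 0.001]
ft_force: [0.9, -0.2, -2.3]
grip_width: 0.245
```

Run:
```python
from plan import *
show()
```

```text
t 3.7 p [ 0.5225 -0.1613  0.0717] y heading -17.57 z [ 1.2e-03 -5.0e-04 -1.0e+00] F [ 0.87 -0.22 -2.31] M [-0.08 -0.24 -0.03] g 21.31 q [ 0.66  0.27 -0.46  1.88  0.14  1.02 -0.17]
```

Request:
step_arm --rows '[[[0, 0, 0], [0, 0, -8], 15], [[0, 0, 0], [0, 0, -10], 15], [[0, 0, 0], [0, 0, -12], 15], [[0, 0, 0], [0, 0, -14], 15], [[0, 0, 0], [0, 0, -14], 15], [[0, 0, 0], [0, 0, -14], 15], [[0, 0, 0], [0, 0, -14], 15], [[0, 0, 0], [0, 0, -8], 15], [[0, 0, 0], [0, 0, 0], 15]]'

```text
time: 4.45
position: [0.5212, -0.1606, 0.1749]
tool_rot: [2.534, 1.857, 0.0]
ft_force: [-0.1, -0.7, -2.7]
grip_width: 0.238
```

Run:
```python
from plan import *
from bench import optics
show()
d=optics.get_image("wrist"); np.savez("w2.npz",**d); cv2.imwrite("pics/w2.png",d["frame"][:,:,::-1])
d=optics.get_image("side"); np.savez("s2.npz",**d); a=d["frame"][150:350,140:340,::-1];cv2.imwrite("pics/s2.png",cv2.resize(a,None,fx=3,fy=3))
```

```text
t 4.45 p [ 0.5212 -0.1606  0.1749] y heading -17.53 z [ 3.e-04 -1.e-04 -1.e+00] F [-0.11 -0.66 -2.75] M [-0.01 -0.1  -0.  ] g 20.74 q [ 0.68  0.16 -0.47  1.77  0.08  1.22 -0.12]
```

View pics/w2.png

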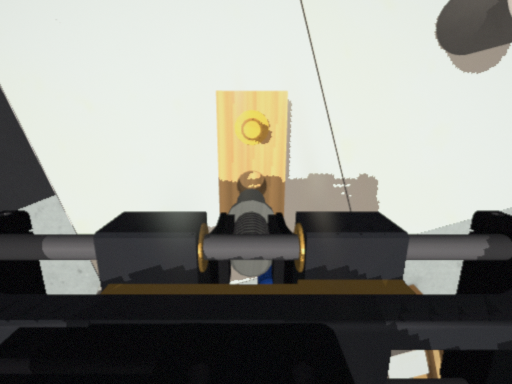

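View pics/s2.png

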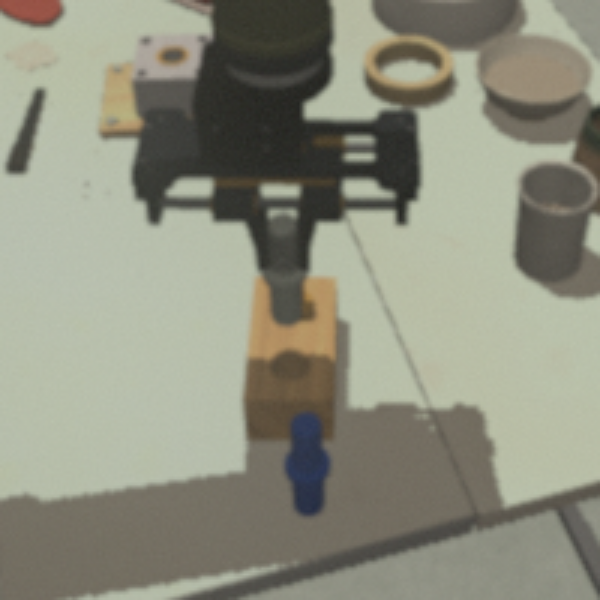

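Run:
```python
from plan import *
s=dict(np.load("s2.npz"))
print(proj(s,(.521,-.161,.108)), "expected foot centre; seen bottom edge ~(235.7,257.7)")
p,R,_=cur(); plan(p+[0,0,.02],R,2,15)
plan(np.array([.507,.265,.195]),tool_down(27.5),12,15)
```

```text
[235.94380907 255.25118808] expected foot centre; seen bottom edge ~(235.7,257.7)
dist mm 19.99999999999999 rot deg [0. 0. 0.]
[[[0.0,0.0,0.0],[0.0,-0.0,-10.0],15],[[0.0,0.0,0.0],[0.0,-0.0,-10.0],15]]
end [ 0.5204 -0.1604  0.1929]
dist mm 426.15523687372956 rot deg [ -0.11  -0.06 -45.03]
[[[-0.0,-0.0,-3.8],[33.0,-12.0,-2.0],15],[[-0.0,-0.0,-3.8],[34.0,-9.0,-2.0],15],[[-0.0,-0.0,-3.8],[35.0,-7.0,-2.0],15],[[-0.0,-0.0,-3.8],[35.0,-5.0,-2.0],15],[[-0.0,-0.0,-3.8],[35.0,-3.0,-2.0],15],[[-0.0,-0.0,-3.8],[36.0,-0.0,-2.0],15],[[-0.0,-0.0,-3.8],[35.0,2.0,-2.0],15],[[-0.0,-0.0,-3.8],[35.0,5.0,-2.0],15],[[-0.0,-0.0,-3.8],[35.0,7.0,-1.0],15],[[-0.0,-0.0,-3.8],[35.0,9.0,-2.0],15],[[-0.0,-0.0,-3.8],[34.0,11.0,-1.0],15],[[-0.0,-0.0,-3.8],[32.0,14.0,-2.0],15]]
end [0.5074 0.2648 0.1953]
```

Request:
step_arm --rows '[[[0, 0, 0], [0, 0, -10], 15], [[0, 0, 0], [0, 0, -10], 15], [[0, 0, -3.8], [30, -11, -1], 15], [[0, 0, -3.8], [34, -9, 0], 15], [[0, 0, -3.8], [35, -7, 0], 15], [[0, 0, -3.8], [35, -5, 0], 15], [[0, 0, -3.8], [35, -3, 0], 15], [[0, 0, -3.8], [36, 0, 0], 15], [[0, 0, -3.8], [35, 2, 0], 15], [[0, 0, -3.8], [35, 5, 0], 15], [[0, 0, -3.8], [35, 7, 0], 15], [[0, 0, -3.8], [30, 9, 0], 15]]'

```text
time: 5.55
position: [0.507, 0.1884, 0.1967]
tool_rot: [-1.778, -2.586, 0.01]
ft_force: [0.8, -0.2, -2.6]
grip_width: 0.239
```

Run:
```python
from plan import *
show(); plan(np.array([.507,.265,.19]),tool_down(27.5),5,15)
```

```text
t 5.55 p [0.507  0.1884 0.1967] y heading 20.98 z [-0.0067 -0.0032 -1.    ] F [ 0.81 -0.15 -2.61] M [ 0.06 -0.18  0.01] g 20.79 q [ 0.31  0.18 -0.79  1.74  0.14  1.28 -0.14]
dist mm 76.89389441044321 rot deg [-0.43  0.01 -6.52]
[[[-0.1,0.0,-1.3],[14.0,5.0,1.0],15],[[-0.1,0.0,-1.3],[14.0,6.0,1.0],15],[[-0.1,0.0,-1.3],[14.0,6.0,1.0],15],[[-0.1,0.0,-1.3],[14.0,7.0,2.0],15],[[-0.1,0.0,-1.3],[14.0,7.0,2.0],15]]
end [0.5074 0.265  0.1895]
```

Request:
step_arm --rows '[[[0, 0, -1.3], [20, 7, 1], 15], [[-0.2, 0, -1.3], [18, 7, 1], 15], [[-0.2, 0, -1.3], [13, 6, 2], 15], [[0, 0, -1], [8, 3, 2], 15], [[0, 0, 0], [2, 1, 0], 15], [[0, 0, 0], [0, 0, 0], 15]]'

```text
time: 6.05
position: [0.5012, 0.2676, 0.1926]
tool_rot: [-1.636, -2.676, -0.005]
ft_force: [-0.6, -1.6, -3.3]
grip_width: 0.239
```

Run:
```python
from plan import *
from bench import optics
show()
d=optics.get_image("wrist"); np.savez("w3.npz",**d); cv2.imwrite("pics/w3.png",d["frame"][:,:,::-1])
```

```text
t 6.05 p [0.5012 0.2676 0.1926] y heading 27.1 z [-0.0026  0.0052 -1.    ] F [-0.65 -1.58 -3.35] M [-0.02 -0.16  0.01] g 20.78 q [ 0.19  0.26 -0.84  1.69  0.2   1.28 -0.21]
```

View pics/w3.png

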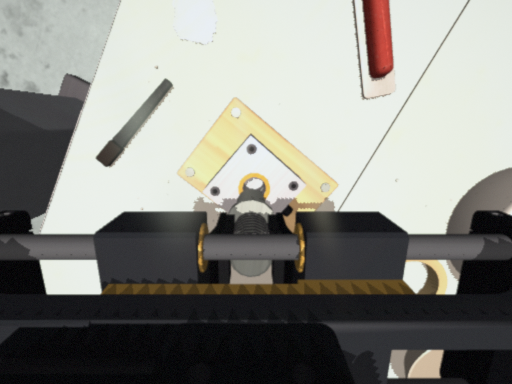

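Run:
```python
from plan import *
w=dict(np.load("w3.npz"))
a=w["frame"][130:240,195:315,::-1]; cv2.imwrite("pics/w3z.png",cv2.resize(a,None,fx=5,fy=5,interpolation=cv2.INTER_CUBIC))
p,R,_=cur()
foot=p+R@[0,0,.0667]; print("foot",foot.round(4),"px",proj(w,foot))
# bolt hole centroids (dark blobs in bright block)
g=cv2.cvtColor(w["frame"],cv2.COLOR_RGB2GRAY)
for u,v in [(251,149),(293,185),(215,190)]:
    q=g[v-6:v+7,u-6:u+7].astype(float); m=(q<110); yy,xx=np.nonzero(m); c=(u-6+xx.mean(),v-6+yy.mean()); print("hole",np.round(c,2),m.sum(),plane(w,*c,.062).round(4))
hsv=cv2.cvtColor(w["frame"],cv2.COLOR_RGB2HSV); print(hsv[188,238:242].tolist(),hsv[178,255].tolist())
m=cv2.inRange(hsv,(12,130,120),(32,255,255)); m2=np.zeros_like(m); m2[170:205,238:273]=m[170:205,238:273]
yy,xx=np.nonzero(m2); print(len(xx),xx.min(),xx.max(),yy.min(),yy.max())
```

```text
foot [0.5012 0.2674 0.1258] px [250.72573253 201.21975019]
hole [251.45 148.79] 33 [0.4847 0.3013 0.062 ]
hole [293.02 185.54] 41 [0.5424 0.2867 0.062 ]
hole [214.77 191.  ] 39 [0.4701 0.2429 0.062 ]
[[22, 81, 236], [22, 145, 235], [22, 157, 236], [21, 153, 233]] [10, 18, 170]
170 239 269 174 197
```

View pics/w3z.png

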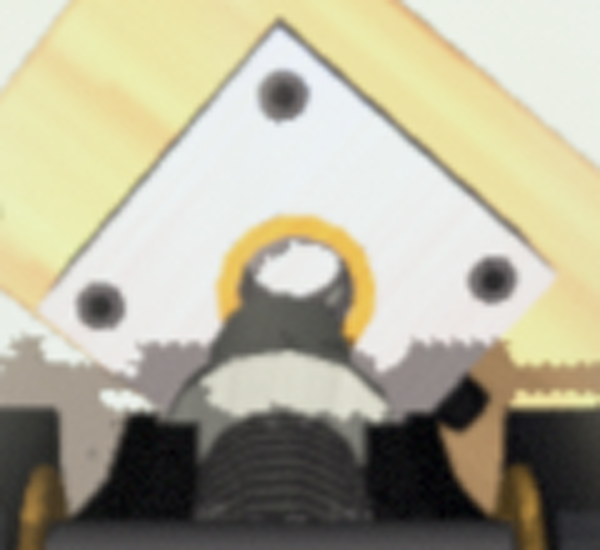

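Run:
```python
from plan import *
w=dict(np.load("w3.npz"))
a=w["frame"][165:220,220:290,::-1]; cv2.imwrite("pics/w3zz.png",cv2.resize(a,None,fx=10,fy=10,interpolation=cv2.INTER_NEAREST))
C=cloud(w)
for v in range(172,216,3): print(v,[f"{1000*C[v,u,2]:.0f}" for u in range(232,280,3)])
print(plane(w,254.2,187.4,.062))
```

```text
172 ['62', '61', '62', '62', '62', '62', '63', '62', '61', '62', '62', '62', '62', '61', '63', '62']
175 ['62', '61', '62', '62', '62', '61', '62', '62', '62', '62', '63', '62', '61', '64', '62', '61']
178 ['62', '62', '62', '63', '63', '61', '15', '16', '14', '15', '62', '62', '63', '61', '62', '61']
181 ['62', '62', '62', '61', '64', '16', '16', '16', '14', '15', '15', '62', '61', '63', '61', '62']
184 ['62', '63', '61', '63', '20', '15', '14', '15', '15', '14', '19', '62', '63', '63', '61', '63']
187 ['61', '62', '64', '61', '34', '19', '15', '15', '15', '17', '35', '62', '61', '62', '61', '62']
190 ['62', '62', '62', '62', '128', '132', '133', '132', '128', '32', '42', '62', '62', '60', '63', '61']
193 ['63', '61', '61', '133', '138', '141', '141', '347', '139', '133', '54', '63', '62', '62', '61', '62']
196 ['63', '62', '130', '142', '147', '150', '150', '150', '148', '143', '133', '62', '62', '63', '62', '62']
199 ['61', '60', '141', '172', '173', '174', '175', '177', '173', '172', '143', '62', '61', '62', '62', '62']
202 ['61', '62', '175', '177', '177', '177', '177', '178', '177', '176', '176', '171', '62', '62', '61', '62']
205 ['173', '178', '177', '177', '177', '177', '176', '177', '177', '176', '177', '176', '171', '61', '62', '62']
208 ['177', '177', '177', '177', '178', '176', '177', '177', '177', '176', '178', '177', '177', '172', '62', '62']
211 ['176', '177', '178', '178', '177', '176', '183', '177', '177', '177', '176', '177', '176', '177', '61', '62']
214 ['184', '178', '176', '181', '186', '187', '187', '186', '188', '185', '177', '176', '185', '184', '185', '188']
[0.50619011 0.26585009 0.062     ]
```

View pics/w3zz.png

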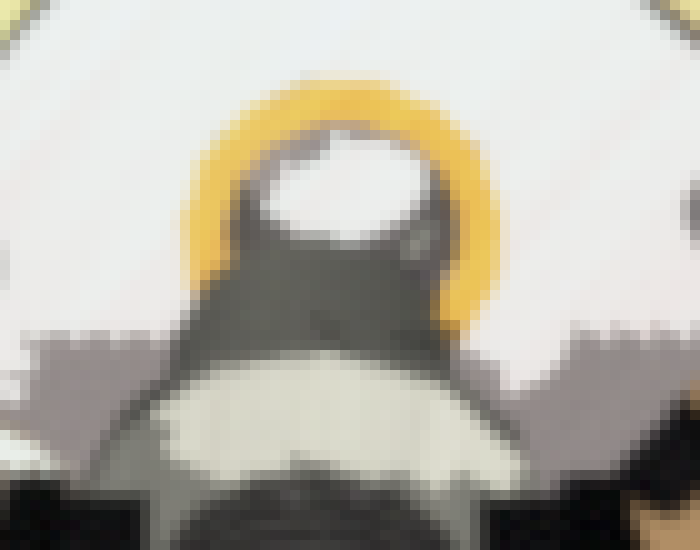

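```bash
cat > meas.py <<'E'
from plan import *
from scipy.optimize import least_squares
def ring(w,box):
    """brass ring: outer contour -> plane z=.062 -> circle fit; also inner depth edge"""
    u0,u1,v0,v1=box
    hsv=cv2.cvtColor(w["frame"],cv2.COLOR_RGB2HSV); m=cv2.inRange(hsv,(12,110,100),(34,255,255)); m2=np.zeros_like(m); m2[v0:v1,u0:u1]=m[v0:v1,u0:u1]
    C=cloud(w); ok=(m2>0)&(abs(C[...,2]-.062)<.006)
    v,u=np.nonzero(ok); P=np.array([plane(w,a,b,.062)[:2] for a,b in zip(u,v)])
    # circle fit to mid-ring points, radial mean
    f=lambda q: np.hypot(P[:,0]-q[0],P[:,1]-q[1])-q[2]
    r=least_squares(f,[*P.mean(0),.014],loss="soft_l1",f_scale=.001); return r.x,len(P),np.std(f(r.x))
def shank(w,foot,up,box,r0=.012,lo=.004,hi=.042):
    """axis of the shank from range points, in the plane normal to up; returns offset from predicted foot axis"""
    u0,u1,v0,v1=box; C=cloud(w)[v0:v1,u0:u1].reshape(-1,3); d=C-foot; h=d@up; lat=d-np.outer(h,up); rad=np.linalg.norm(lat,axis=1)
    k=(h>lo)&(h<hi)&(rad<.02); D=lat[k]
    a=np.cross(up,[0,1,0]);a/=np.linalg.norm(a);b=np.cross(up,a); x=D@a;y=D@b
    r=least_squares(lambda q:np.hypot(x-q[0],y-q[1])-r0,[0,0],loss="soft_l1",f_scale=.001)
    return r.x[0]*a+r.x[1]*b,k.sum(),np.std(r.fun)
E
python3 - <<'E'
from meas import *
w=dict(np.load("w3.npz")); p,R,_=cur()
print("ring",ring(w,(232,276,166,205)))
foot=p+R@[0,0,.0667]; o,n,e=shank(w,foot,-R[:,2],(230,280,185,215)); print(foot.round(4),(o*1e3).round(2),n,e, "in tool",(R.T@o*1e3).round(2))
E
```

```text
ring (array([0.50614862, 0.2648908 , 0.0147883 ]), 209, np.float64(0.0011883184913440536))
[0.5012 0.2674 0.1258] [-0.18 -0.45 -0.  ] 191 0.0001671178133319958 in tool [-0.31 -0.37 -0.  ]
```

```bash
cat >> plan.py <<'E'
B=np.array([.5063,.2652]); L=.0667
def footpose(s,q,zf,lean,head=27.5,B=B):
    """foot centre s mm along h, q mm across (left of h), zf mm height, lean deg toward h=tool y"""
    R1=tool_down(head)@Ro.from_rotvec([lean,0,0],degrees=True).as_matrix()
    a=np.radians(head); h=np.array([np.cos(a),np.sin(a)]); l=np.array([-h[1],h[0]])
    f=np.array([*(B+(s*h+q*l)*1e-3),zf*1e-3]); return f-R1[:,2]*L,R1
def footstate(head=27.5):
    p,R,s=cur(); f=p+R[:,2]*L; a=np.radians(head); h=np.array([np.cos(a),np.sin(a)]); l=np.array([-h[1],h[0]])
    d=(f[:2]-B)*1e3; up=-R[:,2]; F=np.array(s["ft_force"]); sl=np.hypot(*up[:2])
    print("t %.2f foot s %.2f q %.2f z %.2f | lean h %.2f l %.2f deg | head %.2f | low edge z %.2f | F h %.1f l %.1f z %.1f"%(s["time"],d@h,d@l,f[2]*1e3,np.degrees(np.arcsin(up[:2]@h)),np.degrees(np.arcsin(up[:2]@l)),np.degrees(np.arctan2(R[1,1],R[0,1])),f[2]*1e3-12*sl,F[:2]@h,F[:2]@l,F[2]),"M",np.round(s["torque"],2))
E
python3 - <<'E'
from plan import *
footstate(); plan(*footpose(-3,0,85,15),5,15)
E
```

```text
t 6.10 foot s -3.54 q 4.33 z 125.81 | lean h 0.01 l -0.32 deg | head 27.06 | low edge z 125.75 | F h -0.5 l 0.3 z -3.1 M [ 0.05 -0.12 -0.02]
dist mm 46.783888607966084 rot deg [14.99 -0.38 -0.4 ]
[[[3.0,-0.1,-0.1],[-1.0,4.0,9.0],15],[[3.0,-0.1,-0.1],[-1.0,4.0,8.0],15],[[3.0,-0.1,-0.1],[-1.0,4.0,8.0],15],[[3.0,-0.1,-0.1],[-0.0,5.0,8.0],15],[[3.0,-0.1,-0.1],[-1.0,5.0,8.0],15]]
end [0.5188 0.2717 0.1494]
```

Request:
step_arm --rows '[[[3, 0, 0], [-1, 4, 9], 15], [[3, 0, 0], [-1, 4, 8], 15], [[3, -0.2, -0.2], [-1, 4, 8], 15], [[3, -0.2, -0.2], [0, 5, 8], 15], [[2, 0, 0], [0, 2, 3], 15], [[0, 0, 0], [0, 0, 0], 15], [[0, 0, 0], [0, 0, 0], 15]]'

```text
time: 6.68
position: [0.5235, 0.2584, 0.1539]
tool_rot: [-1.583, -2.548, 0.336]
ft_force: [0.2, -0.3, -2.3]
grip_width: 0.24
```

Run:
```python
from plan import *
footstate(); plan(*footpose(-3,0,70,15),2,15,1)
```

```text
t 6.68 foot s -4.65 q -14.49 z 89.37 | lean h 14.59 l 0.43 deg | head 26.18 | low edge z 86.35 | F h 0.1 l -0.4 z -2.3 M [ 0.25 -0.56  0.01]
dist mm 24.083138498363258 rot deg [ 0.42  0.43 -1.27]
[[[0.2,0.2,-0.6],[7.1,3.3,9.1],15],[[0.2,0.2,-0.6],[7.1,3.4,9.1],15]]
end [0.5189 0.2718 0.1345]
```

Request:
step_arm --rows '[[[0, 0, 0], [0, 0, 0], 15]]'

```text
time: 6.77
position: [0.524, 0.2573, 0.1539]
tool_rot: [-1.586, -2.547, 0.336]
ft_force: [0.7, 0.4, -3.5]
grip_width: 0.243
```

Run:
```python
from plan import *
footstate(); print(np.round(cur()[2]["qd"],3)); plan(*footpose(-3,0,75,15),1,15,1)
```

```text
t 6.77 foot s -4.73 q -15.74 z 89.30 | lean h 14.56 l 0.44 deg | head 26.08 | low edge z 86.28 | F h 0.8 l 0.0 z -3.5 M [ 0.24 -0.5  -0.01]
[ 0.018 -0.01  -0.     0.005 -0.002 -0.004  0.   ]
dist mm 21.091674815774123 rot deg [ 0.45  0.44 -1.38]
[[[0.4,0.4,-1.4],[15.5,5.4,13.3],15]]
end [0.5189 0.2718 0.1394]
```

Request:
step_arm --rows '[[[0.2, 0.2, -0.7], [6, 1, 3], 15], [[0.2, 0.2, -0.7], [4, 1, 4], 15], [[0, 0, 0], [0, 0, 3], 15], [[0, 0, 0], [0, 0, 0], 15], [[0, 0, 0], [0, 0, 0], 15]]'

```text
time: 7.18
position: [0.5186, 0.265, 0.1454]
tool_rot: [-1.551, -2.559, 0.331]
ft_force: [-0.6, 0.6, -3.0]
grip_width: 0.243
```

Run:
```python
from plan import *
footstate(); print(np.round(cur()[2]["qd"],3)); plan(*footpose(-3,0,75,15),1,15,1)
```

```text
t 7.18 foot s -6.13 q -5.98 z 80.83 | lean h 14.68 l 0.13 deg | head 27.54 | low edge z 77.79 | F h -0.2 l 0.8 z -3.0 M [ 0.22 -0.58  0.04]
[ 0.001 -0.009 -0.002  0.014  0.    -0.003  0.   ]
dist mm 9.014037594400412 rot deg [0.32 0.13 0.03]
[[[0.3,0.1,0.0],[5.8,4.9,4.8],15]]
end [0.519  0.2718 0.1395]
```

Request:
step_arm --rows '[[[0.3, 0.1, 0], [5, 4, 3], 15], [[0, 0, 0], [0, 0, 0], 15], [[0, 0, 0], [0, 0, 0], 15], [[0, 0, 0], [0, 0, 0], 15]]'

```text
time: 7.52
position: [0.5189, 0.2719, 0.1416]
tool_rot: [-1.549, -2.556, 0.335]
ft_force: [0.5, -0.5, -3.9]
grip_width: 0.242
```

Run:
```python
from meas import *
from bench import optics
footstate(); print(np.round(cur()[2]["qd"],3))
d=optics.get_image("wrist"); np.savez("w4.npz",**d); a=d["frame"][150:230,200:310,::-1]; cv2.imwrite("pics/w4.png",cv2.resize(a,None,fx=7,fy=7,interpolation=cv2.INTER_CUBIC))
p,R,_=cur(); f=p+R[:,2]*L; print("foot px",proj(d,f),"B px",proj(d,[*B,.062]))
o,n,e=shank(d,f,-R[:,2],(225,290,170,225)); print("shank off",(o*1e3).round(2),n,e)
print(plan(*footpose(-3,0,70,15),1,15,1))
```

```text
t 7.52 foot s -2.96 q 0.06 z 77.18 | lean h 14.94 l 0.04 deg | head 27.57 | low edge z 74.08 | F h 0.2 l -0.7 z -3.9 M [ 0.29 -0.55 -0.03]
[-0.003  0.003  0.001 -0.005  0.002  0.003 -0.001]
foot px [250.99708682 200.75833109] B px [258.50499209 196.19909864]
shank off [-0.11 -0.89  0.14] 185 0.0001796819778278391
dist mm 7.276148608451752 rot deg [0.06 0.05 0.07]
[[[0.1,0.0,0.1],[-0.1,1.9,7.0],15]]
end [0.519  0.2718 0.1344]
None
```

View pics/w4.png

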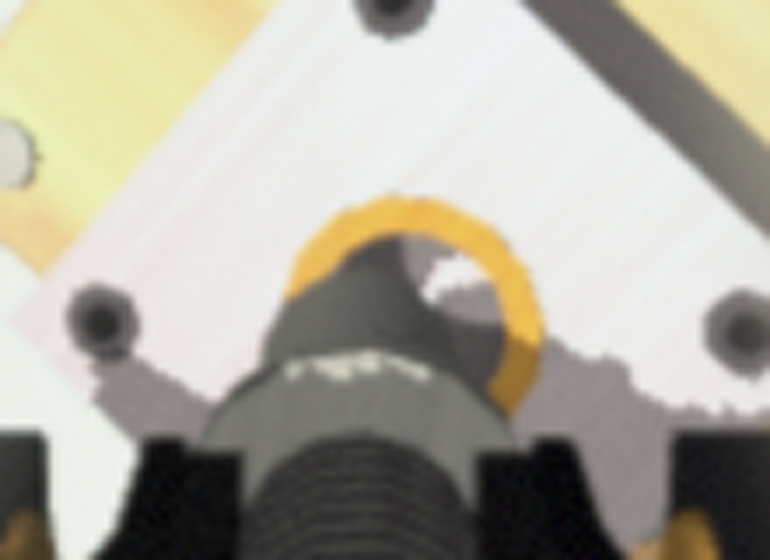

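The wrist view shows the leaned shank over the ring, whose centre is near (258,197). I refit the ring and holes here.

Run:
```python
from meas import *
w=dict(np.load("w4.npz"))
print("ring",ring(w,(238,282,175,212)))
g=cv2.cvtColor(w["frame"],cv2.COLOR_RGB2GRAY)
H=[]
for u,v in [(214.5,196),(306.5,197)]:
    u=int(u);v=int(v)
    q=g[v-6:v+7,u-6:u+7].astype(float); m=(q<95); yy,xx=np.nonzero(m); c=(u-6+xx.mean(),v-6+yy.mean()); H.append(plane(w,*c,.062)); print("hole",np.round(c,2),m.sum(),H[-1].round(4))
print(np.mean(H,0),np.linalg.norm(H[0]-H[1]))
```

```text
ring (array([0.5060381 , 0.26468498, 0.01498363]), 254, np.float64(0.0011981292920230078))
hole [214.3  196.38] 40 [0.4701 0.2425 0.062 ]
hole [306.16 197.47] 32 [0.5425 0.2863 0.062 ]
[0.50630893 0.26444149 0.062     ] 0.08461233002723914
```

Request:
step_arm --rows '[[[0, 0, 0], [0, 1.3, 5], 15], [[0, 0, 0], [0, 1, 4], 15], [[0, 0, 0], [0, 0, 0], 15], [[0, 0, 0], [0, 0, 0], 15]]'

```text
time: 7.9
position: [0.519, 0.2716, 0.1313]
tool_rot: [-1.549, -2.556, 0.336]
ft_force: [0.5, -0.1, -2.3]
grip_width: 0.239
```

Run:
```python
from plan import *
footstate(); print(np.round(cur()[2]["qd"],3)); plan(*footpose(-3,0,64,15),2,15,1)
```

```text
t 7.90 foot s -2.96 q -0.31 z 66.87 | lean h 14.94 l 0.06 deg | head 27.54 | low edge z 63.78 | F h 0.4 l -0.3 z -2.3 M [ 0.21 -0.52  0.04]
[ 0.     0.01   0.002  0.009  0.002 -0.009 -0.001]
dist mm 2.9026269729606557 rot deg [0.06 0.06 0.04]
[[[0.0,0.0,0.0],[0.1,0.4,1.4],15],[[0.0,0.0,0.0],[0.1,0.4,1.4],15]]
end [0.519  0.2718 0.1284]
```

Request:
step_arm --rows '[[[0, 0, 0], [0.3, 0.4, 1.5], 15], [[0, 0, 0], [0, 0.4, 1.5], 15], [[0, 0, 0], [0, 0, 0], 15], [[0, 0, 0], [0, 0, 0], 15]]'

```text
time: 8.23
position: [0.5189, 0.2716, 0.1277]
tool_rot: [-1.55, -2.555, 0.336]
ft_force: [-0.4, 0.2, -3.2]
grip_width: 0.243
```

Run:
```python
from plan import *
footstate(); print(np.round(cur()[2]["qd"],3)); plan(*footpose(-3,0,64,15),2,15,1)
```

```text
t 8.23 foot s -3.13 q -0.23 z 63.24 | lean h 14.96 l 0.05 deg | head 27.52 | low edge z 60.14 | F h -0.3 l 0.3 z -3.2 M [ 0.24 -0.59 -0.01]
[ 0.     0.     0.003  0.003  0.    -0.    -0.002]
dist mm 0.7866216857556082 rot deg [0.04 0.05 0.02]
[[[0.0,0.0,0.0],[0.1,-0.0,-0.4],15],[[0.0,0.0,0.0],[0.1,-0.0,-0.4],15]]
end [0.519  0.2718 0.1285]
```

Request:
step_arm --rows '[[[0, 0, 0], [0.2, 1.2, -0.3], 15], [[0, 0, 0], [0, 1.2, -0.3], 15], [[0, 0, 0], [0, 0, 0], 15]]'

```text
time: 8.48
position: [0.5213, 0.273, 0.1278]
tool_rot: [-1.55, -2.555, 0.336]
ft_force: [0.3, -0.3, -3.7]
grip_width: 0.24
```

Run:
```python
from plan import *
footstate()
```

```text
t 8.48 foot s -0.30 q -0.10 z 63.38 | lean h 14.94 l 0.06 deg | head 27.52 | low edge z 60.29 | F h 0.1 l -0.4 z -3.7 M [ 0.26 -0.56  0.02]
```

Request:
step_arm --rows '[[[0, 0, 0], [0, 1.2, -0.3], 15], [[0, 0, 0], [0, 1, -0.3], 15], [[0, 0, 0], [0, 0, 0], 15]]'

```text
time: 8.73
position: [0.5223, 0.2736, 0.1278]
tool_rot: [-1.548, -2.554, 0.34]
ft_force: [-0.2, -1.0, -2.5]
grip_width: 0.24
```

Run:
```python
from plan import *
footstate()
```

```text
t 8.73 foot s 0.62 q 0.05 z 63.39 | lean h 15.15 l 0.06 deg | head 27.53 | low edge z 60.25 | F h -0.6 l -0.8 z -2.5 M [ 0.19 -0.41 -0.  ]
```

Run:
```python
from plan import *
plan(*footpose(.4,0.05,62.3,10),2,15,1)
```

```text
dist mm 6.07100511307987 rot deg [-5.15  0.06  0.03]
[[[-2.6,0.0,0.0],[-0.0,-3.0,0.7],15],[[-2.6,0.0,0.0],[-0.1,-2.9,0.5],15]]
end [0.517  0.2708 0.128 ]
```

Request:
step_arm --rows '[[[-2.6, 0, 0], [0, -2.9, 0.7], 15], [[-2.6, 0, 0], [0, -2.7, 0.6], 15], [[0, 0, 0], [0, 0, 0], 15]]'

```text
time: 8.98
position: [0.5159, 0.271, 0.127]
tool_rot: [-1.576, -2.602, 0.228]
ft_force: [0.3, -0.1, -3.1]
grip_width: 0.244
```

Run:
```python
from plan import *
footstate(); plan(*footpose(.3,0.05,61.3,6),2,15,1)
```

```text
t 8.98 foot s -0.46 q 0.70 z 61.34 | lean h 10.03 l 0.01 deg | head 27.58 | low edge z 59.25 | F h 0.2 l -0.3 z -3.1 M [ 0.23 -0.44  0.04]
dist mm 3.9839778460150495 rot deg [-4.03  0.01  0.08]
[[[-2.0,0.0,0.0],[-0.3,-2.0,0.0],15],[[-2.0,0.0,0.0],[-0.4,-1.9,0.0],15]]
end [0.5128 0.2686 0.1276]
```

Request:
step_arm --rows '[[[-2, 0, 0], [-0.2, -1.8, 0], 15], [[-2, 0, 0], [0, -1.6, 0], 15], [[0, 0, 0], [0, 0, 0], 15]]'

```text
time: 9.23
position: [0.5124, 0.2688, 0.1274]
tool_rot: [-1.598, -2.637, 0.14]
ft_force: [-0.6, -0.3, -2.8]
grip_width: 0.241
```

Run:
```python
from plan import *
footstate(); plan(*footpose(.1,0.3,60.5,2),2,15,1)
```

```text
t 9.23 foot s 0.01 q 0.39 z 61.12 | lean h 6.07 l 0.02 deg | head 27.57 | low edge z 59.85 | F h -0.7 l 0.0 z -2.8 M [ 0.12 -0.29  0.03]
dist mm 4.6481331839211 rot deg [-4.07  0.02  0.07]
[[[-2.0,0.0,0.0],[-0.1,-2.3,0.4],15],[[-2.0,0.0,0.0],[-0.0,-2.3,0.3],15]]
end [0.5083 0.2666 0.1272]
```

Request:
step_arm --rows '[[[-2, 0, 0], [0, -2.3, 0.5], 15], [[-2, 0, 0], [0, -2.2, 0.5], 15], [[0, 0, 0], [0, 0, 0], 15]]'

```text
time: 9.48
position: [0.5084, 0.2667, 0.127]
tool_rot: [-1.618, -2.669, 0.05]
ft_force: [-0.3, 0.4, -4.0]
grip_width: 0.237
```

Run:
```python
from plan import *
footstate(); plan(*footpose(0,0.3,59,0),2,15,1)
```

```text
t 9.48 foot s 0.01 q 0.44 z 60.35 | lean h 2.17 l -0.01 deg | head 27.56 | low edge z 59.89 | F h -0.1 l 0.5 z -4.0 M [ 0.04 -0.2   0.06]
dist mm 2.8580498578458173 rot deg [-2.17 -0.01  0.06]
[[[-1.1,-0.0,0.0],[-0.1,-1.2,0.7],15],[[-1.1,-0.0,0.0],[-0.0,-1.3,0.7],15]]
end [0.5062 0.2655 0.1257]
```

Request:
step_arm --rows '[[[-1.1, 0, 0], [0, -1.2, 0.7], 15], [[-1.1, 0, 0], [0, -1.2, 1], 15], [[0, 0, 0], [0, 0, 1.5], 15], [[0, 0, 0], [0, 0, 1.5], 15], [[0, 0, 0], [0, 0, 0], 15]]'

```text
time: 9.9
position: [0.5069, 0.266, 0.1227]
tool_rot: [-1.628, -2.684, 0.003]
ft_force: [-1.1, -1.5, -3.3]
grip_width: 0.241
```

Run:
```python
from plan import *
footstate(); plan(*footpose(0,0.3,50,0),2,15,1)
```

```text
t 9.90 foot s 0.68 q 0.54 z 56.04 | lean h 0.19 l -0.07 deg | head 27.53 | low edge z 56.00 | F h -1.6 l -0.8 z -3.3 M [-0.13  0.22 -0.  ]
dist mm 6.108527192182763 rot deg [-0.19 -0.07  0.03]
[[[-0.1,-0.0,0.0],[-0.1,-0.4,3.0],15],[[-0.1,-0.0,0.0],[-0.1,-0.5,3.0],15]]
end [0.5062 0.2654 0.1167]
```

Request:
step_arm --rows '[[[-0.2, 0, 0], [0, -0.4, 2], 15], [[0, 0, 0], [0, 0, 2.5], 15], [[0, 0, 0], [0, 0, 2.5], 15], [[0, 0, 0], [0, 0, 0], 15]]'

```text
time: 10.23
position: [0.5067, 0.266, 0.1146]
tool_rot: [-1.628, -2.684, 0.001]
ft_force: [-2.0, -1.0, -3.1]
grip_width: 0.242
```

Run:
```python
from plan import *
footstate()
```

```text
t 10.23 foot s 0.63 q 0.63 z 47.90 | lean h 0.10 l -0.12 deg | head 27.52 | low edge z 47.87 | F h -2.2 l 0.1 z -3.1 M [-0.12  0.11 -0.05]
```

Request:
step_arm --rows '[[[-0.1, -0.1, 0], [-0.1, -0.4, 2.5], 15], [[0, 0, 0], [0, 0, 3], 15], [[0, 0, 0], [0, 0, 2.5], 15], [[0, 0, 0], [0, 0, 0], 15]]'

```text
time: 10.57
position: [0.5065, 0.266, 0.1055]
tool_rot: [-1.629, -2.686, -0.001]
ft_force: [-0.1, -0.5, -3.9]
grip_width: 0.239
```

Run:
```python
from plan import *
footstate()
```

```text
t 10.57 foot s 0.59 q 0.62 z 38.77 | lean h -0.02 l -0.04 deg | head 27.53 | low edge z 38.76 | F h -0.3 l -0.3 z -3.9 M [-0.06  0.15  0.02]
```

Request:
step_arm --rows '[[[0, 0, 0], [0, 0, 3], 15], [[0, 0, 0], [0, 0, 3], 15], [[0, 0, 0], [0, 0, 3], 15]]' --grip_force 60

```text
time: 10.82
position: [0.506, 0.2662, 0.0968]
tool_rot: [-1.629, -2.685, 0.0]
ft_force: [-4.0, -2.2, 4.1]
grip_width: 0.238
```

Run:
```python
from plan import *
footstate()
```

```text
t 10.82 foot s 0.12 q 1.10 z 30.14 | lean h 0.04 l -0.04 deg | head 27.52 | low edge z 30.13 | F h -4.6 l -0.1 z 4.1 M [-0.51  0.81  0.03]
```

Request:
step_arm --rows '[[[0, 0, 0], [0, 0, 4], 15], [[0, 0, 0], [0, 0, 4], 15]]'

```text
time: 10.98
position: [0.506, 0.2662, 0.0894]
tool_rot: [-1.629, -2.686, 0.001]
ft_force: [-3.8, -2.4, 4.9]
grip_width: 0.239
```

Run:
```python
from plan import *
footstate()
```

```text
t 10.98 foot s 0.12 q 1.05 z 22.67 | lean h 0.05 l 0.01 deg | head 27.52 | low edge z 22.66 | F h -4.4 l -0.4 z 4.9 M [-0.45  0.96 -0.01]
```

Request:
step_arm --rows '[[[0, 0, 0], [0, 0, 3], 15], [[0, 0, 0], [0, 0, 2], 15]]'

```text
time: 11.15
position: [0.5059, 0.2663, 0.084]
tool_rot: [-1.629, -2.686, 0.002]
ft_force: [-3.5, -2.2, 2.8]
grip_width: 0.237
```

Run:
```python
from plan import *
footstate()
```

```text
t 11.15 foot s 0.07 q 1.12 z 17.34 | lean h 0.06 l 0.03 deg | head 27.53 | low edge z 17.33 | F h -4.2 l -0.4 z 2.8 M [-0.49  0.78  0.01]
```

Nominally 0.3 mm remains. I press it home gently and check for seating force.

Request:
step_arm --rows '[[[0, 0, 0], [0, 0, 1.5], 15], [[0, 0, 0], [0, 0, 2], 15]]'

```text
time: 11.32
position: [0.5059, 0.2663, 0.0836]
tool_rot: [1.629, 2.685, -0.005]
ft_force: [-8.7, -6.3, 24.9]
grip_width: 0.237
```

Run:
```python
from plan import *
from bench import optics
footstate()
d=optics.get_image("wrist"); np.savez("w5.npz",**d); a=d["frame"][130:270,180:320,::-1]; cv2.imwrite("pics/w5.png",cv2.resize(a,None,fx=4,fy=4,interpolation=cv2.INTER_CUBIC))
C=cloud(d)
for v in range(180,222,3): print(v,[f"{1000*C[v,u,2]:.0f}" for u in range(226,280,3)])
```

```text
t 11.32 foot s 0.03 q 0.96 z 16.86 | lean h 0.12 l 0.15 deg | head 27.52 | low edge z 16.82 | F h -10.6 l -1.6 z 24.9 M [-1.45  2.21 -0.01]
180 ['62', '60', '62', '62', '62', '62', '61', '62', '63', '62', '62', '62', '62', '61', '63', '62', '63', '62']
183 ['61', '61', '62', '62', '62', '61', '61', '62', '62', '62', '61', '62', '62', '62', '62', '61', '62', '62']
186 ['63', '62', '62', '62', '63', '61', '63', '61', '62', '62', '63', '62', '62', '63', '62', '63', '63', '63']
189 ['63', '62', '62', '62', '62', '62', '62', '62', '62', '62', '62', '62', '62', '62', '62', '62', '63', '62']
192 ['61', '62', '61', '62', '62', '61', '62', '62', '62', '63', '61', '61', '63', '62', '62', '64', '60', '63']
195 ['61', '62', '62', '61', '62', '62', '62', '62', '62', '61', '61', '63', '61', '62', '61', '62', '63', '63']
198 ['62', '62', '61', '62', '62', '62', '63', '62', '63', '63', '63', '61', '62', '61', '62', '63', '63', '62']
201 ['62', '62', '62', '63', '64', '66', '68', '68', '68', '69', '68', '67', '65', '61', '61', '61', '62', '62']
204 ['62', '62', '62', '66', '68', '68', '68', '68', '68', '68', '67', '68', '68', '66', '62', '62', '62', '63']
207 ['61', '63', '67', '69', '68', '69', '68', '68', '68', '67', '68', '69', '68', '67', '67', '62', '63', '61']
210 ['62', '65', '67', '68', '68', '69', '67', '69', '67', '68', '67', '68', '68', '68', '67', '68', '62', '62']
213 ['78', '68', '68', '67', '68', '68', '76', '78', '79', '77', '74', '68', '68', '68', '68', '69', '63', '77']
216 ['79', '79', '79', '69', '74', '78', '82', '82', '82', '83', '82', '78', '73', '69', '79', '80', '79', '84']
219 ['85', '84', '84', '68', '79', '83', '86', '87', '87', '87', '85', '84', '82', '69', '84', '84', '84', '88']
```

View pics/w5.png

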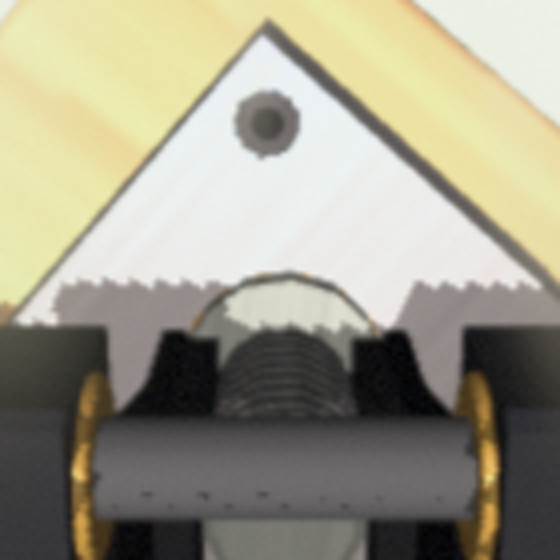

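The collar top reads 68 mm (62 + 6) and the seating force was 25 N, so the collar is flat on the block. I relax, then open.

Request:
step_arm --rows '[[[0, 0, 0], [0, 0, 0], 15], [[0, 0, 0], [0, 0, 0], 15]]'

```text
time: 11.53
position: [0.5058, 0.2663, 0.0837]
tool_rot: [1.628, 2.685, -0.005]
ft_force: [-3.4, -1.4, 1.9]
grip_width: 0.237
```

Run:
```python
from plan import *
footstate()
```

```text
t 11.53 foot s -0.05 q 0.96 z 17.04 | lean h 0.11 l 0.18 deg | head 27.52 | low edge z 17.00 | F h -3.7 l 0.3 z 1.9 M [-0.29  0.68 -0.  ]
```

Request:
step_arm --rows '[[[0, 0, 0], [0, 0, 0], 25], [[0, 0, 0], [0, 0, 0], 40], [[0, 0, 0], [0, 0, 0], 60], [[0, 0, 0], [0, 0, 0], 60], [[0, 0, 0], [0, 0, 0], 60]]' --grip_force 10

```text
time: 11.95
position: [0.5096, 0.268, 0.0837]
tool_rot: [1.627, 2.681, 0.008]
ft_force: [-0.8, 0.6, -0.1]
grip_width: 0.501
```

Run:
```python
from plan import *
footstate();show()
```

```text
t 11.95 foot s 4.69 q 0.80 z 16.96 | lean h -0.42 l 0.10 deg | head 27.51 | low edge z 16.87 | F h -0.4 l 1.0 z -0.1 M [ 0.05 -0.14  0.04]
t 11.95 p [0.5096 0.268  0.0837] y heading 27.51 z [ 0.0073  0.0018 -1.    ] F [-0.84  0.65 -0.06] M [ 0.05 -0.14  0.04] g 43.57 q [ 0.14  0.39 -0.8   1.79  0.32  1.09 -0.29]
```

Request:
step_arm --rows '[[[0, 0, 0], [0, -3, 0], 60], [[0, 0, 0], [0, 0, 0], 60], [[0, 0, 0], [0, 0, -6], 60], [[0, 0, 0], [0, 0, -10], 60], [[0, 0, 0], [0, 0, -14], 60], [[0, 0, 0], [0, 0, -16], 60], [[0, 0, 0], [0, 0, -16], 60], [[0, 0, 0], [0, 0, -16], 60], [[0, 0, 0], [0, 0, -10], 60], [[0, 0, 0], [0, 0, 0], 60]]'

```text
time: 12.78
position: [0.5065, 0.2672, 0.1803]
tool_rot: [1.624, 2.681, 0.013]
ft_force: [0.4, 0.2, -0.7]
grip_width: 0.691
```

Run:
```python
from plan import *
from bench import optics
show()
for n in ["wrist","side"]:
    d=optics.get_image(n); np.savez(f"{n}6.npz",**d); C=cloud(d)
    if n=="wrist":
        a=d["frame"][130:290,170:330,::-1]; cv2.imwrite("pics/w6.png",cv2.resize(a,None,fx=4,fy=4,interpolation=cv2.INTER_CUBIC))
        f=C.reshape(-1,3); r=np.hypot(f[:,0]-B[0],f[:,1]-B[1]); 
        k=(r<.0165)&(r>.0125)&(f[:,2]>.05)&(f[:,2]<.075); print("collar band z",np.percentile(f[k,2],[5,50,95]).round(4),k.sum())
        k=(r<.014)&(f[:,2]>.095)&(f[:,2]<.13); print("top z",np.percentile(f[k,2],[5,50,95]).round(4),f[k].mean(0).round(4),k.sum())
    else: cv2.imwrite("pics/s6.png",cv2.resize(d["frame"][100:360,60:360,::-1],None,fx=2.2,fy=2.2))
```

```text
t 12.78 p [0.5065 0.2672 0.1803] y heading 27.58 z [ 0.0102  0.0037 -0.9999] F [ 0.37  0.19 -0.73] M [ 0.02 -0.12  0.02] g 60.09 q [ 0.2   0.28 -0.85  1.7   0.22  1.25 -0.22]
collar band z [0.0669 0.0681 0.0692] 223
top z [0.1017 0.1145 0.1159] [0.5047 0.2676 0.1127] 613
```

View pics/w6.png

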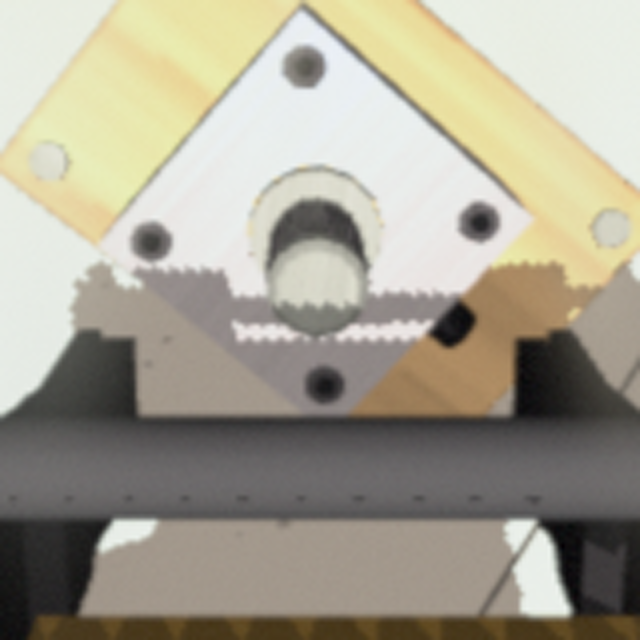

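View pics/s6.png

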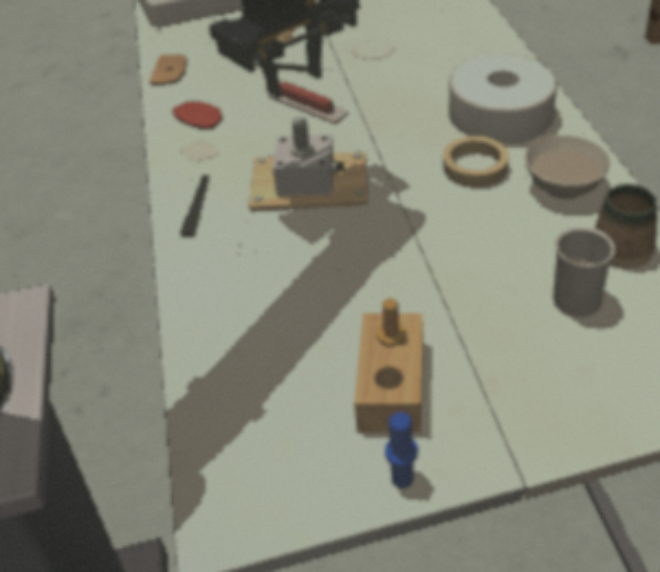

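The pin stands upright with its collar on the block, the slim pin is still in the stand, and the arm is clear. I hand the job in.

Run:
```python
from bench import order
print(order.close_job())
```

```text
the job is handed in; nothing more can be done
None
```

The steel pivot pin is in the jig's bore with its collar flat on the block, and I handed the job in at about 13 s of the 64 s allowed.

- **Fit:** I leaned the pin 15°, put the low edge of its foot about 2 mm into the bore mouth, and slid it until it touched the bore wall. I then straightened it and pressed it down past the spring catch, where the wrist force shifted by about 8 N. The seating push read about 25 N, held until the collar seated. Then I opened the gripper and backed off.
- **Last checks:** With the pin released, the collar top measured 68.1 mm (should be 68). The pin top measured about 114.5 mm (should be 115). The pin stands upright and the gripper's fingertips are about 55 mm above it.
- **Other items:** In the last side view, the slim brass pin was still in the stand. The blue look-alike and the other things on the table looked undisturbed.
- **Disagreements:** The cameras placed the bore 1 to 2 mm apart. I used the wrist view, and touch agreed with it to about 0.5 mm along the lean; sideways the tool read about 1 mm off with the pin seated. On release, the arm eased about 4 mm sideways as the jaws opened. I re-centred it before lifting, and the pin stayed seated.

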